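# Close up the washed canisters

## Robot

A 7-joint arm with a two-finger parallel gripper is mounted at the origin on a cart in front of the work surface, level with it; the furniture and walls round the work are solid. World frame = base frame: x ahead of the robot, y to its left, z up, the work surface at z = 0. Lengths are in m, angles in degrees, forces in N, time in s.
With the tool pointing down it reaches from about 0.4 to 0.85 m from the base axis. Payload 4.5 kg.
Tool frame: the origin (TCP) lies on the centre line of the jaws, within the pads' length; the fingertips stand 8 mm ahead of it and the grasp point (between the pads) lies 11 mm behind it (arm.nose_length is the distance from the TCP to the fingertips, in m); z points along the fingers, y is the line along which they close (so a half turn about z gives the same grasp; the last joint's range is limited). The gripper opens to 88 mm and grips with 3 to 60 N. Pads are 18 mm wide; open, the fingers measure 123 mm over their backs; the gripper's body (75 mm by 187 mm) begins 45 mm behind the grasp point.
Start: joints at [78.484, 39.483, -11.15, 89.685, 9.013, 51.709, -12.324], TCP at [0.145, -0.608, 0.247] pointing down, gripper open.
Joint ranges: [-172.22, 172.22], [-26.19, 119.32], [-84.43, 86.54], [7.71, 146.69], [-57.33, 237.33], [2.42, 119.75], [-152.13, 152.13]. Speed limits (degrees/s): [147.25, 147.25, 180, 180, 180, 180, 180].

## Interface

Orientations are given as a 3x3 rotation matrix whose columns are the frame's x, y, z axes.
In Python, from cell import arm, cams, ticket gives the robot as it stands.
- The arm moves only by the tool drive_tool, never from a script. Its arguments are lists of equal length, an entry for each row: "dp": the shift along the tool's x, y, z normalised to -1 to 1, where 1 is 100 mm, a list of three; "twist": the turn about the tool's z normalised to -1 to 1, where 1 is pi/2 rad; "grip": the finger opening in mm, from 0 to 88.1. A call has exactly 10 rows; each row shifts and turns the commanded pose from where the row before left it, along the tool's axes as they then stand; what a row does not reach is not made up. A row lasts 1/10 s, in which the tool goes at most 50 mm and 8.59 degrees, less where a joint would pass 70% of its speed; a pose out of reach is approached as far as the arm can. A call with a number of a shift or a turn outside -1 to 1 is refused whole. A call with a gripper value outside its range is refused whole. The fingers move at their own pace and stop on an object; the grip force is fixed at half the most. Time passes only in rows, so rows that do not move let the fingers close, or fill a call up. It gives the time, the measured TCP pose, the force, the opening and the grip force at its end, in the units of the state.
- arm.read_state(): the state, without advancing time (a new reading comes with each control period).
- cams.grab_frame(name): name is "side" or "top"; returns a dict with "img" (384x512x3 uint8, blue, green, red), "K" (3x3 intrinsics, pixels), "eye" and "attitude" of the camera in the world. Camera axes: x right, y down, z forward; pixel columns grow to the right and rows downward; lengths in m; the calibration is good to about 2 mm. A picture is of the moment at which its call begins. There is no depth.
- ticket.sign_off(): hands the job in; it is judged then, once.
The state is a dict: "t": time; "qpos": joint angles; "qd": joint speeds; "joint_efforts": joint torques, N m; "tool_pos": TCP position; "tool_rot": TCP orientation; "wrist_force": force on the tool from outside, world axes, zero at the start; "wrist_torque": the same for the moment, N m; "opening": finger opening in m; "grip_force": force on a finger pad.
Only numpy, scipy, OpenCV 4.12 (cv2) and the standard library are available. Lean on these libraries where they do the work, as an engineer would, in place of code of your own. Each camera call takes 0.05 s, during which the arm holds its last target. There are 200 camera calls.

## Task

The kitchen canisters are washed and dry. Put the coffee scoop inside the wide canister, then close all three canisters, each with the lid that fits it, fully seated on the rim; the wide lid's knob is sunk, so press it to make it spring out before you lift the lid by it. Leave the canisters where they stand, and do not disturb the blue mug.

Things in the scene. Friction and masses are not known exactly. Their poses are not given: they have to be found in the camera images.
- wide_canister: white open round stoneware canister, the widest: outer diameter 116, 78 high, wall 5, inner diameter 106, inner floor 5 above its underside; loose, 0.7 kg. Origin: centre of the underside; z is up.
- small_canister: white open round stoneware canister, the narrow one: outer diameter 78, 92 high, wall 5, inner diameter 68; loose, 0.5 kg. Origin: centre of the underside; z is up.
- square_canister: white open square stoneware canister, 84 x 84, 100 high, wall 6, inner 72 x 72; loose, 0.65 kg. Origin: centre of the underside; x and y are square to its sides, z is up.
- wide_lid: round bamboo lid lying on the counter right way up: plate of diameter 116, 10 thick, on a plug of diameter 99, 14 deep, that enters the wide canister's mouth. Plate top 24 above the origin, which is the centre of the plug's underside (seated: origin 64 above the canister's). 0.17 kg. In its centre sits a steel knob of diameter 30, sunk at the start, standing only 3 above the plate.
- wide_knob (a joint): height of the wide lid's knob over its sunk position, in m: about 0 sunk and latched. Pressed straight down about 2.5 mm (takes about 3 N; 5 N is plenty) the latch lets go, and when the press is taken away it springs out to 0.020, its top then 23 above the plate, and stays out; the knob can then be gripped over those 23 mm. The spring pushes with 2 to 3 N.
- small_lid: small round bamboo lid lying on the counter right way up: plate of diameter 78, 10 thick, on a plug of diameter 62, 10 deep. Plate top 20 above the origin, which is the centre of the plug's underside (seated: origin 82 above the canister's). Fixed steel knob in the centre, diameter 26, its top 28 above the plate. 0.12 kg.
- square_lid: square bamboo lid lying on the counter right way up: plate 84 x 84, 10 thick, on a plug 66 x 66, 10 deep. Plate top 20 above the origin, which is the centre of the plug's underside (seated: origin 90 above the canister's); x and y are square to its sides; fits in any of the four quarter turns. Fixed steel knob in the centre, diameter 26, its top 28 above the plate. 0.14 kg.
- scoop: coffee scoop standing on the counter: round steel bowl of diameter 38, 30 high, open upward; level round handle along -x, wooden from 32 to 70 from the bowl's centre, diameter 12, its axis 26 above the underside. Length 89. Origin: centre of the bowl's underside. 0.06 kg. Lies flat in the wide canister if the middle of its length (25 from the origin along the handle) is at the canister's centre.
- mug_c: bystander: plain blue mug with a handle, 80 x 109 x 90, right of the work; leave it alone. Origin: centre of the underside.
Not all that is in view belongs to the job. What is shaped like the square_lid but turquoise is not meant.

How it is judged:
By the outcome, as a careful person would: the job done as asked, in the order asked, and still so for the second after the job is handed in, with the robot touching nothing.
It also fails if it takes over 122 s, if anything falls off the work surface, if the arm or the gripper's body presses on something with over 40 N, if the wrist force passes 120 N, or if a joint passes its speed limit or range.

## Working session

There is one attempt and no reset: what is moved stays moved. The work goes in short steps, Python scripts to look and compute and a tool call to move; the robot and the scene stay as the last step left them, time stands still between calls to the robot, and variables do not carry over. Pictures are saved under pics/ and viewed, at most 14 in all, crops included, and the job is handed in when it is done.

Besides the shell and the picture viewer there is one more tool, called after "Emit:" in YAML: its name, and indented under it one key for each argument. drive_tool: Moves the arm, as the interface text tells. Its arguments: {"type":"object","properties":{"dp":{"type":"array","items":{"type":"array","items":{"type":"number","minimum":-1,"maximum":1}}},"twist":{"type":"array","items":{"type":"number","minimum":-1,"maximum":1}},"grip":{"type":"array","items":{"type":"number"}}},"required":["dp","twist","grip"]}

```bash
ls; mkdir -p pics; cat > h.py <<'E'
import numpy as np, cv2
from cell import arm, cams, ticket
def grab(n, f=None):
    d=cams.grab_frame(n)
    if f: cv2.imwrite('pics/'+f,d['img'])
    return d
def ray(d,u,v):
    r=np.array(d['attitude'])@np.linalg.inv(d['K'])@np.array([u,v,1.]); return np.array(d['eye']),r/np.linalg.norm(r)
def onz(d,u,v,z):
    e,r=ray(d,u,v); return e+r*(z-e[2])/r[2]
def proj(d,p):
    c=np.array(d['K'])@np.array(d['attitude']).T@(np.array(p)-np.array(d['eye'])); return c[:2]/c[2]
E
python3 - <<'E'
from h import *
np.set_printoptions(precision=4,suppress=True)
for n in('top','side'):
    d=grab(n,n+'0.png'); print(n,d['K'],d['eye'],d['attitude'])
print(arm.read_state())
print(arm.nose_length)
E
```

```text
pics
top [[473.3017   0.     250.0251]
 [  0.     473.3017 190.8225]
 [  0.       0.       1.    ]] [ 0.3646 -0.1856  1.3995] [[-0.0061 -0.9871  0.16  ]
 [-1.      0.0062 -0.0002]
 [-0.0008 -0.16   -0.9871]]
side [[443.4691   0.     253.2135]
 [  0.     443.4691 196.9762]
 [  0.       0.       1.    ]] [ 0.6001 -1.2135  0.8537] [[ 0.9996  0.0001 -0.027 ]
 [ 0.0211 -0.6264  0.7792]
 [-0.0168 -0.7795 -0.6261]]
{'t': 0.1, 'qpos': array([ 78.4839,  39.5273, -11.144 ,  89.7374,   9.0147,  51.7095,
       -12.3231]), 'qd': array([ 0.0723, -0.0097,  0.047 , -0.133 , -0.0339, -0.071 ,  0.065 ]), 'joint_efforts': array([ -0.0026, -52.85  ,  -1.271 , -15.3837,  -0.0525,   0.002 ,
         0.    ]), 'tool_pos': array([ 0.1452, -0.6073,  0.246 ]), 'tool_rot': array([[ 0.9725,  0.2327, -0.0005],
       [ 0.2327, -0.9725,  0.0015],
       [-0.0002, -0.0016, -1.    ]]), 'wrist_force': array([-0.3673,  1.1736, -0.5513]), 'wrist_torque': array([ 0.0306,  0.0059, -0.0013]), 'grip_force': 0.0, 'opening': 0.08837853204530392}
0.008
```

View pics/top0.png

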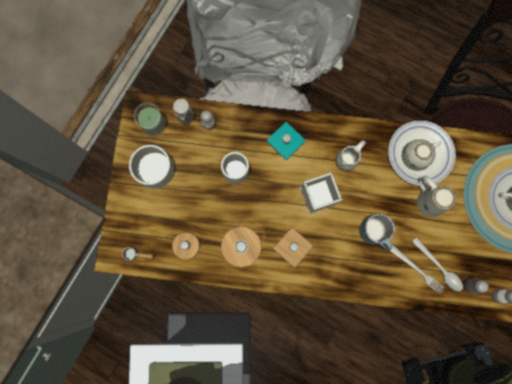

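View pics/side0.png

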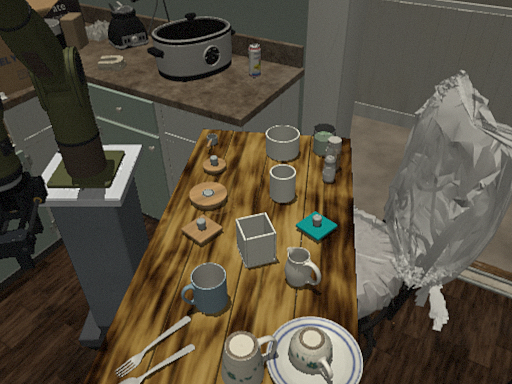

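Top view: wide canister (152,167), small canister (235,167), square canister (321,192), small lid (185,245), wide lid (241,247), bamboo square lid (294,247), scoop (130,254), mug (378,230). For the square lid there are two candidates: turquoise (286,140), which the task excludes, and bamboo (294,247), which fits. I'll confirm with an enlarged crop.

```bash
python3 - <<'E'
from h import *
a=cv2.imread('pics/top0.png')[120:275,105:345]; cv2.imwrite('pics/c1.png',cv2.resize(a,None,fx=3.3,fy=3.3,interpolation=cv2.INTER_CUBIC))
E
```

```text
(no output)
```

View pics/c1.png

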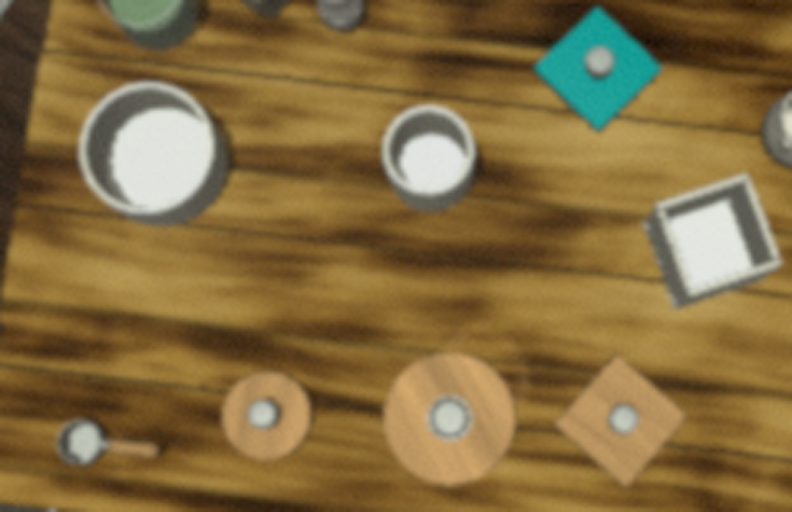

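```bash
cat >> h.py <<'E'
def hull_on(d,img,u,v,w,z,vmin,smax):
    """bright low-saturation blob near (u,v), hull points subpixel, mapped to plane z"""
    x0,y0=int(u-w),int(v-w); c=img[y0:y0+2*w,x0:x0+2*w]; F=4
    c=cv2.resize(c,None,fx=F,fy=F,interpolation=cv2.INTER_CUBIC); h=cv2.cvtColor(c,cv2.COLOR_BGR2HSV)
    m=((h[...,2]>vmin)&(h[...,1]<smax)).astype(np.uint8)
    cs,_=cv2.findContours(m,cv2.RETR_EXTERNAL,cv2.CHAIN_APPROX_NONE)
    k=max(cs,key=cv2.contourArea)
    hl=cv2.convexHull(k)[:,0]; px=(hl+.5)/F-.5+[x0,y0]
    return px,np.array([onz(d,*p,z)[:2] for p in px])
E
python3 - <<'E'
from h import *
np.set_printoptions(precision=4,suppress=True)
T=grab('top');S=grab('side')
def circ(P): (c,r)=cv2.minEnclosingCircle((P*1000).astype(np.float32)); e=cv2.fitEllipse((P*1000).astype(np.float32)); return np.array(c),2*r,np.array(e[0]),e[1]
for d,n,L in((T,'T',[('wideC',152,165,32,.078),('smallC',235,167,22,.092)]),(S,'S',[('wideC',283,141,26,.078),('smallC',284,180,24,.092)])):
  for nm,u,v,w,z in L:
    for vm in(130,150):
      px,P=hull_on(d,d['img'],u,v,w,z,vm,70); print(n,nm,vm,circ(P))
px,P=hull_on(T,T['img'],321,192,28,.1,140,70); r=cv2.minAreaRect((P*1000).astype(np.float32)); print('sqC',r, cv2.boxPoints(r))
# knobs
for d,n,L in((T,'T',[('small',185,245,8,.048),('wide',241,247,9,.027),('sq',294,247,8,.048),('bowl',130,254,10,.03),('turq',286,139,8,.048)]),(S,'S',[('small',214,159,9,.048),('wide',208,193,9,.027),('sq',202,223,9,.048),('bowl',212,140,9,.03)])):
  for nm,u,v,w,z in L:
    for vm in (115,140):
      try: px,P=hull_on(d,d['img'],u,v,w,z,vm,70); print(n,nm,vm,px.mean(0),circ(P))
      except Exception as e: print(nm,e)
for p in((185,254),(241,255),(294,258),(226,228),(145,256),(230,200),(270,260)): print(p,T['img'][p[1],p[0]],cv2.cvtColor(T['img'][p[1]:p[1]+1,p[0]:p[0]+1],cv2.COLOR_BGR2HSV)[0,0])
E
```

```text
T wideC 130 (array([657.0747, 101.9193]), 120.01056671142578, array([657.3333, 102.1475]), (117.9292221069336, 119.08356475830078))
T wideC 150 (array([657.644 , 102.7517]), 118.32746887207031, array([657.5242, 102.5819]), (116.85699462890625, 117.53254699707031))
T smallC 130 (array([ 650.4   , -141.9972]), 81.4541015625, array([ 650.3699, -141.8331]), (80.10711669921875, 80.31329345703125))
T smallC 150 (array([ 651.119 , -141.7327]), 79.92291259765625, array([ 651.0669, -141.7906]), (78.88394927978516, 79.28701782226562))
S wideC 130 (array([660.4254,  97.9865]), 122.99181365966797, array([658.1411,  98.2427]), (116.64643096923828, 122.07537841796875))
S wideC 150 (array([672.4177,  90.3653]), 114.13383483886719, array([669.209 ,  92.4061]), (89.72154235839844, 112.1399917602539))
S smallC 130 (array([ 652.1821, -145.2168]), 82.47106170654297, array([ 650.9445, -145.1846]), (78.08238983154297, 81.87228393554688))
S smallC 150 (array([ 652.038 , -144.5598]), 81.31101989746094, array([ 650.933 , -144.5406]), (77.71575927734375, 80.55120849609375))
sqC ((574.2904663085938, -386.93185
[... 2457 characters left out ...]
219.9632] (array([ 423.0218, -311.946 ]), 24.71356773376465, array([ 423.0346, -312.0797]), (22.54302215576172, 24.347591400146484))
S bowl 115 [210.5179 139.0893] (array([407.3438, 139.767 ]), 13.702353477478027, array([404.9894, 134.864 ]), (8.135751724243164, 23.074987411499023))
S bowl 140 [210.325 139.525] (array([406.3173, 138.0343]), 7.133843898773193, array([852.3661, 333.3619]), (46.86296844482422, 981.2852783203125))
(185, 254) [ 97 148 185] [ 17 121 185]
(241, 255) [100 158 195] [ 18 124 195]
(294, 258) [ 93 144 181] [ 17 124 181]
(226, 228) [ 49 104 137] [ 19 164 137]
(145, 256) [ 84 134 168] [ 18 127 168]
(230, 200) [31 63 91] [ 16 168  91]
(270, 260) [ 47 102 135] [ 19 166 135]
```

Crop confirms: the bamboo square lid is at full pixel (294,247), the turquoise one is rejected, and the scoop handle runs right from (130,253) to (153,257). Next I'll measure the angles and start moving.

```bash
cat >> h.py <<'E'
def plan(x,y,z,psi=None):
    s=arm.read_state(); R=s['tool_rot']; p=s['tool_pos']; y0=np.degrees(np.arctan2(R[1,0],R[0,0]))
    dp=R.T@(np.array([x,y,z])-p)*10
    print('t%.1f pos'%s['t'],np.round(p*1000,1),'yaw %.2f'%y0,'dp',np.round(dp,4),'F',np.round(s['wrist_force'],1),'open %.1f g %.1f'%(s['opening']*1e3,s['grip_force']),'q7 %.0f'%s['qpos'][6])
    if psi is not None:
        for k in(psi,psi+180,psi-180):
            t=-(k-y0)/90
            if abs(t)<2.1: print('  yaw',k,'twist total %.4f'%t)
E
python3 - <<'E'
from h import *
T=grab('top')
c=lambda u,v:(u/3.3+105-.35,v/3.3+120-.35)
a=onz(T,*c(82,441),.03);b=onz(T,*c(157,451),.026);print(a,b,np.linalg.norm(b-a),np.degrees(np.arctan2(*(b-a)[1::-1])))
q=np.array([onz(T,*c(*p),.02)[:2] for p in((618,357),(686,413),(627,486),(556,423))]);print(q.mean(0))
r=np.roll(q,-1,0)-q;print(np.linalg.norm(r,axis=1),np.degrees(np.arctan2(r[:,1],r[:,0]))%90)
# mask based
i=cv2.resize(T['img'][225:270,272:318],None,fx=4,fy=4,interpolation=cv2.INTER_CUBIC);h=cv2.cvtColor(i,cv2.COLOR_BGR2HSV)
m=((h[...,1]<145)&(h[...,2]>150)).astype(np.uint8);m=cv2.morphologyEx(m,cv2.MORPH_OPEN,np.ones((9,9)))
k=max(cv2.findContours(m,0,1)[0],key=cv2.contourArea)[:,0]
P=np.array([onz(T,(u+.5)/4-.5+272,(v+.5)/4-.5+225,.02)[:2] for u,v in cv2.convexHull(k)[:,0]])*1000
print(cv2.minAreaRect(P.astype(np.float32)))
plan(.45,-.3,.247)
E
```

```text
[0.40708502 0.16123612 0.03      ] [0.39816173 0.09657676 0.026     ] 0.0653946330065691 -97.85744902468883
[ 0.42317455 -0.30950586]
[0.07685551 0.0824253  0.08221716 0.08004352] [49.83148767 49.8338927  48.04810557 46.0217537 ]
((422.8864440917969, -308.40985107421875), (85.07970428466797, 85.70178985595703), 46.89090347290039)
t0.2 pos [ 145.3 -607.6  246.4] yaw 13.45 dp [ 3.679  -2.2829 -0.0049] F [ 0.1 -0.5 -0.1] open 88.0 g 0.0 q7 -12
```

Emit:
drive_tool:
  dp:
    - [0.41, -0.254, 0]
    - [0.41, -0.254, 0]
    - [0.41, -0.254, 0]
    - [0.41, -0.254, 0]
    - [0.41, -0.254, 0]
    - [0.41, -0.254, 0]
    - [0.41, -0.254, 0]
    - [0.41, -0.254, 0]
    - [0.41, -0.254, 0]
    - [0, 0, 0]
  twist: [0, 0, 0, 0, 0, 0, 0, 0, 0, 0]
  grip: [88, 88, 88, 88, 88, 88, 88, 88, 88, 88]

```text
t: 1.25
tool_pos: [0.4576, -0.2921, 0.247]
tool_rot: [[0.969, 0.246, 0.005], [0.246, -0.969, 0.004], [0.006, -0.003, -1.0]]
wrist_force: [0.1, -0.5, 0.0]
opening: 0.088
grip_force: 0.0
```

```bash
python3 -c "
from h import *
plan(.4,.11,.12,82.1)"
```

```text
t1.2 pos [ 457.6 -292.1  247. ] yaw 14.22 dp [ 0.4216 -4.0362  1.283 ] F [ 0.1 -0.5  0. ] open 88.0 g 0.0 q7 -55
  yaw 82.1 twist total -0.7542
  yaw -97.9 twist total 1.2458
```

Emit:
drive_tool:
  dp:
    - [0.047, -0.45, 0.1]
    - [0.047, -0.45, 0.1]
    - [0.047, -0.45, 0.1]
    - [0.047, -0.45, 0.1]
    - [0.047, -0.45, 0.1]
    - [0.047, -0.45, 0.1]
    - [0.047, -0.45, 0.1]
    - [0.047, -0.45, 0.1]
    - [0.047, -0.45, 0.1]
    - [0, 0, 0]
  twist: [0, 0, 0, 0, 0, 0, 0, 0, 0, 0]
  grip: [88, 88, 88, 88, 88, 88, 88, 88, 88, 88]

```text
t: 2.25
tool_pos: [0.3972, 0.1111, 0.1558]
tool_rot: [[0.969, 0.246, -0.0], [0.246, -0.969, 0.003], [0.0, -0.003, -1.0]]
wrist_force: [-0.1, -0.4, 0.7]
opening: 0.0881
grip_force: 0.0
```

Emit:
drive_tool:
  dp:
    - [0, 0, 0]
    - [0, 0, 0]
    - [0, 0, 0]
    - [0, 0, 0]
    - [0, 0, 0]
    - [0, 0, 0]
    - [0, 0, 0]
    - [0, 0, 0]
    - [0, 0, 0]
    - [0, 0, 0]
  twist: [-0.085, -0.085, -0.085, -0.085, -0.085, -0.085, -0.085, -0.085, -0.075, 0]
  grip: [50, 50, 50, 50, 50, 50, 50, 50, 50, 50]

```text
t: 3.25
tool_pos: [0.3984, 0.1029, 0.1568]
tool_rot: [[0.151, 0.989, 0.0], [0.989, -0.151, -0.0], [-0.0, 0.0, -1.0]]
wrist_force: [0.5, 0.3, -0.1]
opening: 0.0498
grip_force: 0.0
```

```bash
python3 -c "
from h import *
plan(.4,.11,.023,82.1)
T=grab('top','t2.png')
a=T['img'][200:290,80:220];cv2.imwrite('pics/t2c.png',cv2.resize(a,None,fx=4,fy=4,interpolation=cv2.INTER_CUBIC))
"
```

```text
t3.2 pos [398.4 102.9 156.8] yaw 81.34 dp [0.0723 0.0047 1.3383] F [ 0.5  0.3 -0.1] open 49.8 g 0.0 q7 -61
  yaw 82.1 twist total -0.0085
  yaw 262.1 twist total -2.0085
  yaw -97.9 twist total 1.9915
```

View pics/t2c.png

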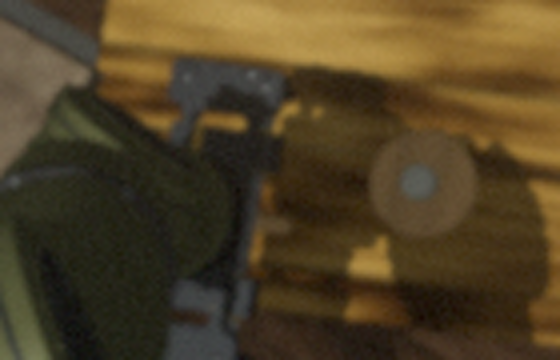

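The gripper stands over the scoop and hides all but the handle tip, at (152,257), which matches the measurement. Descending.

Emit:
drive_tool:
  dp:
    - [0.036, 0.003, 0.3]
    - [0.036, 0.002, 0.3]
    - [0, 0, 0.3]
    - [0, 0, 0.3]
    - [0, 0, 0.138]
    - [0, 0, 0]
    - [0, 0, 0]
    - [0, 0, 0]
    - [0, 0, 0]
    - [0, 0, 0]
  twist: [-0.0085, 0, 0, 0, 0, 0, 0, 0, 0, 0]
  grip: [50, 50, 50, 50, 50, 50, 0, 0, 0, 0]

```text
t: 4.3
tool_pos: [0.4023, 0.1084, 0.0642]
tool_rot: [[0.137, 0.991, -0.005], [0.991, -0.137, -0.011], [-0.012, -0.003, -1.0]]
wrist_force: [-0.7, -0.1, -0.3]
opening: 0.0201
grip_force: 0.0
```

```bash
python3 -c "
from h import *
plan(.4,.11,.15,82.1)
T=grab('side','s2.png')
a=T['img'][90:210,150:330];cv2.imwrite('pics/s2c.png',cv2.resize(a,None,fx=4,fy=4,interpolation=cv2.INTER_CUBIC))
"
```

```text
t4.3 pos [402.3 108.4  64.2] yaw 82.14 dp [ 0.0026 -0.0275 -0.8583] F [-0.7 -0.1 -0.3] open 20.1 g 0.0 q7 -103
  yaw 82.1 twist total 0.0005
  yaw 262.1 twist total -1.9995
  yaw -97.9 twist total 2.0005
```

View pics/s2c.png

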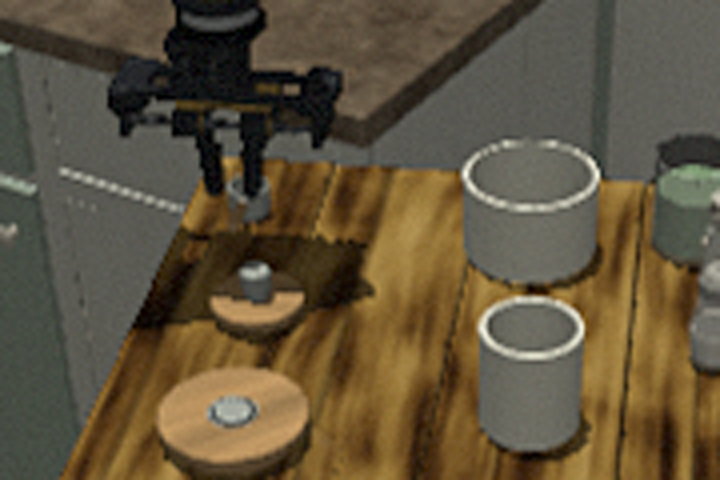

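Fingers stopped above the scoop at z=64 because the joint speed limit cut the rows short. I'll reopen and descend slowly.

Emit:
drive_tool:
  dp:
    - [0, -0.013, 0]
    - [0, -0.013, 0.05]
    - [0, 0, 0.05]
    - [0, 0, 0.05]
    - [0, 0, 0.05]
    - [0, 0, 0.05]
    - [0, 0, 0.05]
    - [0, 0, 0.05]
    - [0, 0, 0.05]
    - [0, 0, 0]
  twist: [0, 0, 0, 0, 0, 0, 0, 0, 0, 0]
  grip: [45, 45, 45, 45, 45, 45, 45, 45, 45, 45]

```text
t: 5.35
tool_pos: [0.3995, 0.1079, 0.025]
tool_rot: [[0.136, 0.991, -0.006], [0.991, -0.136, -0.012], [-0.013, -0.005, -1.0]]
wrist_force: [-0.5, -0.6, 0.6]
opening: 0.045
grip_force: 0.0
```

```bash
python3 -c "
from h import *
plan(.4,.11,.023,82.1)
print(arm.read_state()['qpos'])"
```

```text
t5.3 pos [399.5 107.9  25. ] yaw 82.17 dp [0.0214 0.0018 0.0196] F [-0.5 -0.6  0.6] open 45.0 g 0.0 q7 -133
  yaw 82.1 twist total 0.0008
  yaw 262.1 twist total -1.9992
  yaw -97.9 twist total 2.0008
[ -10.29186798   53.50049485  -18.85930526  132.35003791  103.04385266
   15.99576887 -133.31936397]
```

Emit:
drive_tool:
  dp:
    - [0.01, 0, 0.02]
    - [0, 0, 0]
    - [0, 0, 0]
    - [0, 0, 0]
    - [0, 0, 0]
    - [0, 0, 0]
    - [0, 0, -0.05]
    - [0, 0, -0.05]
    - [0, 0, -0.05]
    - [0, 0, -0.05]
  twist: [0, 0, 0, 0, 0, 0, 0, 0, 0, 0]
  grip: [5, 5, 5, 5, 5, 5, 5, 5, 5, 5]

```text
t: 6.35
tool_pos: [0.4001, 0.1094, 0.0442]
tool_rot: [[0.136, 0.991, -0.005], [0.991, -0.136, -0.012], [-0.013, -0.003, -1.0]]
wrist_force: [-0.0, 0.0, -0.7]
opening: 0.0112
grip_force: 30.0
```

Emit:
drive_tool:
  dp:
    - [0, 0, -0.06]
    - [0, 0, -0.08]
    - [0, 0, -0.1]
    - [0, 0, -0.15]
    - [0, 0, -0.2]
    - [0, 0, -0.2]
    - [0, 0, -0.2]
    - [0, 0, -0.2]
    - [0, 0, 0]
    - [0, 0, 0]
  twist: [0, 0, 0, 0, 0, 0, 0, 0, 0, 0]
  grip: [5, 5, 5, 5, 5, 5, 5, 5, 5, 5]

```text
t: 7.35
tool_pos: [0.4009, 0.1105, 0.1618]
tool_rot: [[0.136, 0.991, -0.004], [0.991, -0.136, -0.012], [-0.013, -0.002, -1.0]]
wrist_force: [-0.1, -0.4, -0.1]
opening: 0.0107
grip_force: 30.0
```

```bash
python3 -c "
from h import *
plan(.657,.102,.15,82.1)
print(arm.read_state()['qpos'])
d=grab('side','s3.png')
a=d['img'][60:210,150:330];cv2.imwrite('pics/s3c.png',cv2.resize(a,None,fx=4,fy=4,interpolation=cv2.INTER_CUBIC))
"
```

```text
t7.3 pos [400.9 110.5 161.8] yaw 82.17 dp [0.2663 2.5493 0.1089] F [-0.1 -0.4 -0.1] open 10.7 g 30.0 q7 -80
  yaw 82.1 twist total 0.0007
  yaw 262.1 twist total -1.9993
  yaw -97.9 twist total 2.0007
[ -1.0143347   37.206758   -33.29086626 128.21637368  46.65813845
  27.8916235  -79.77655391]
```

View pics/s3c.png

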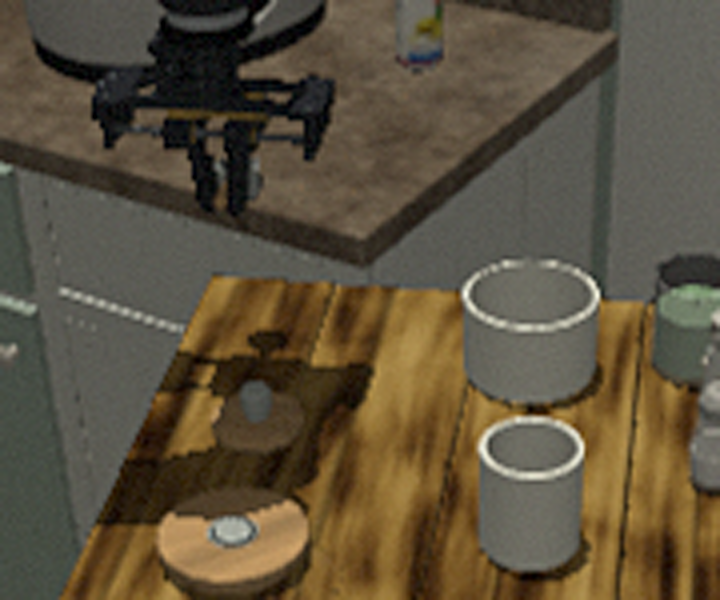

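The scoop is held, with its bowl behind the fingers at about (212,105) in the full image. Moving over the wide canister.

Emit:
drive_tool:
  dp:
    - [0, 0.32, 0]
    - [0, 0.32, 0]
    - [0, 0.32, 0]
    - [0, 0.32, 0]
    - [0, 0.32, 0]
    - [0, 0.32, 0]
    - [0, 0.32, 0]
    - [0, 0.32, 0]
    - [0, 0, 0]
    - [0, 0, 0]
  twist: [0, 0, 0, 0, 0, 0, 0, 0, 0, 0]
  grip: [5, 5, 5, 5, 5, 5, 5, 5, 5, 5]

```text
t: 8.4
tool_pos: [0.6534, 0.0759, 0.1587]
tool_rot: [[0.136, 0.991, -0.008], [0.991, -0.136, -0.014], [-0.015, -0.006, -1.0]]
wrist_force: [0.0, 0.2, -0.6]
opening: 0.0109
grip_force: 30.0
```

```bash
python3 -c "
from h import *
plan(.6536,.0738,.15,82.1)
d=grab('side','s4.png');t=grab('top')
a=np.hstack([d['img'][60:210,200:360],t['img'][80:230,80:240]]);cv2.imwrite('pics/s4c.png',cv2.resize(a,None,fx=2.5,fy=2.5,interpolation=cv2.INTER_CUBIC))
"
```

```text
t8.4 pos [653.4  75.9 158.7] yaw 82.20 dp [-0.0193  0.0052  0.0875] F [ 0.   0.2 -0.6] open 10.9 g 30.0 q7 -50
  yaw 82.1 twist total 0.0011
  yaw 262.1 twist total -1.9989
  yaw -97.9 twist total 2.0011
```

View pics/s4c.png

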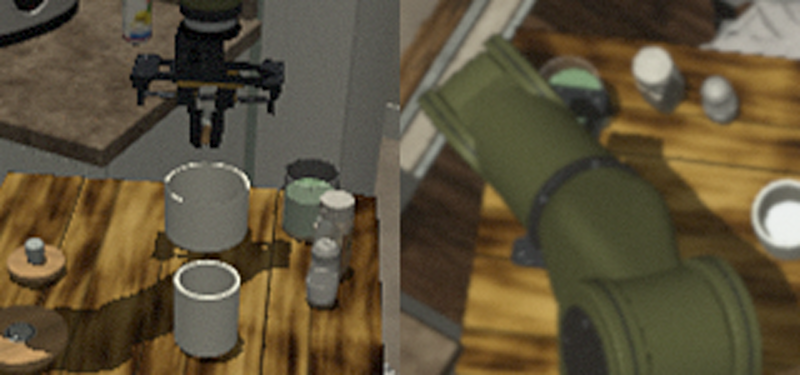

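Emit:
drive_tool:
  dp:
    - [0, 0.006, 0.2]
    - [0, 0.006, 0.2]
    - [0.006, 0, 0.2]
    - [0, 0, 0.2]
    - [0, 0, 0.2]
    - [0, 0, 0.1]
    - [0, 0, 0.1]
    - [0, 0, 0.04]
    - [0, 0, 0.02]
    - [0, 0, 0]
  twist: [0, 0, 0, 0, 0, 0, 0, 0, 0, 0]
  grip: [5, 5, 5, 5, 5, 5, 5, 5, 5, 5]

```text
t: 9.5
tool_pos: [0.6552, 0.0749, 0.0351]
tool_rot: [[0.136, 0.991, -0.005], [0.991, -0.136, -0.012], [-0.013, -0.003, -1.0]]
wrist_force: [0.0, -0.1, -0.2]
opening: 0.0112
grip_force: 30.0
```

```bash
python3 -c "
from h import *
plan(.6536,.0745,.029,82.1)"
```

```text
t9.5 pos [655.2  74.9  35.1] yaw 82.19 dp [-0.005  -0.0147  0.0612] F [ 0.  -0.1 -0.2] open 11.2 g 30.0 q7 -55
  yaw 82.1 twist total 0.0010
  yaw 262.1 twist total -1.9990
  yaw -97.9 twist total 2.0010
```

Emit:
drive_tool:
  dp:
    - [0, -0.01, 0.03]
    - [0, 0, 0.02]
    - [0, 0, 0.0]
    - [0, 0, 0]
    - [0, 0, 0]
    - [0, 0, 0]
    - [0, 0, -0.05]
    - [0, 0, -0.1]
    - [0, 0, -0.2]
    - [0, 0, -0.3]
  twist: [0, 0, 0, 0, 0, 0, 0, 0, 0, 0]
  grip: [5, 5, 5, 24, 24, 24, 24, 24, 24, 24]

```text
t: 10.5
tool_pos: [0.6535, 0.0754, 0.0956]
tool_rot: [[0.136, 0.991, -0.007], [0.991, -0.136, -0.013], [-0.014, -0.005, -1.0]]
wrist_force: [0.6, -0.2, -0.1]
opening: 0.024
grip_force: 0.0
```

Emit:
drive_tool:
  dp:
    - [0, 0, -0.4]
    - [0, 0, -0.3]
    - [0, -0.2, 0]
    - [0, -0.3, 0]
    - [0, -0.4, 0]
    - [0, -0.4, 0]
    - [0, -0.4, 0]
    - [0, -0.4, 0]
    - [0, -0.2, 0]
    - [0, 0, 0]
  twist: [0, 0, 0, 0, 0, 0, 0, 0, 0, 0]
  grip: [24, 0, 0, 0, 0, 0, 0, 0, 0, 0]

```text
t: 11.5
tool_pos: [0.4244, 0.1082, 0.1672]
tool_rot: [[0.132, 0.991, -0.005], [0.991, -0.132, -0.014], [-0.014, -0.003, -1.0]]
wrist_force: [1.2, -0.1, -0.1]
opening: 0.0007
grip_force: 0.0
```

```bash
python3 -c "
from h import *
plan(.4255,-.1595,.05)
d=grab('side','s5.png');t=grab('top','t5.png')
a=np.hstack([d['img'][60:210,200:360],t['img'][100:250,80:240]]);cv2.imwrite('pics/s5c.png',cv2.resize(a,None,fx=2.5,fy=2.5,interpolation=cv2.INTER_CUBIC))
"
```

```text
t11.5 pos [424.4 108.2 167.2] yaw 82.44 dp [-2.6349  0.3664  1.2085] F [ 1.2 -0.1 -0.1] open 0.7 g 0.0 q7 -75
```

View pics/s5c.png

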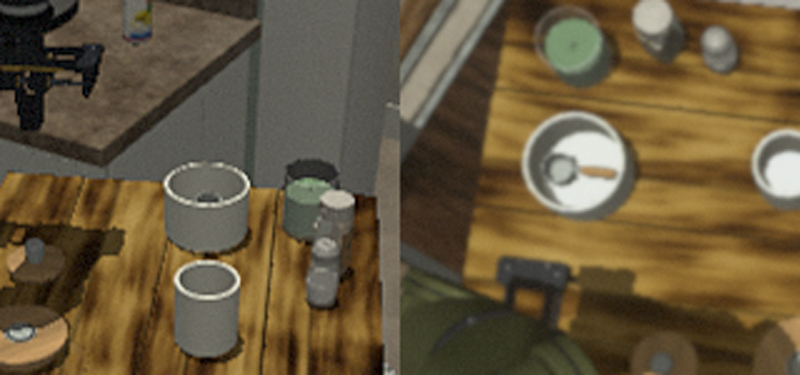

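The scoop lies flat inside the wide canister (combined picture, right half, around (580,170)). Next is pressing the wide lid's knob.

Emit:
drive_tool:
  dp:
    - [-0.33, 0.046, 0]
    - [-0.33, 0.046, 0]
    - [-0.33, 0.046, 0]
    - [-0.33, 0.046, 0]
    - [-0.33, 0.046, 0]
    - [-0.33, 0.046, 0.2]
    - [-0.33, 0.045, 0.3]
    - [-0.33, 0.045, 0.3]
    - [0, 0, 0.2]
    - [0, 0, 0]
  twist: [0, 0, 0, 0, 0, 0, 0, 0, 0, 0]
  grip: [0, 0, 0, 0, 0, 0, 0, 0, 0, 0]

```text
t: 12.6
tool_pos: [0.427, -0.1619, 0.067]
tool_rot: [[0.139, 0.99, -0.007], [0.99, -0.139, -0.013], [-0.014, -0.005, -1.0]]
wrist_force: [0.0, -0.3, -0.1]
opening: 0.0005
grip_force: 0.0
```

```bash
python3 -c "
from h import *
plan(.4252,-.159,.038)"
```

```text
t12.6 pos [ 427.  -161.9   67. ] yaw 82.01 dp [ 0.0298 -0.0207  0.2894] F [ 0.  -0.3 -0.1] open 0.5 g 0.0 q7 -59
```

Descend so the tips are 3 mm above the knob, then press down in 1 mm steps.

Emit:
drive_tool:
  dp:
    - [0.03, -0.02, 0.1]
    - [0, 0, 0.1]
    - [0, 0, 0.07]
    - [0, 0, 0.02]
    - [0, 0, 0.01]
    - [0, 0, 0.01]
    - [0, 0, 0.01]
    - [0, 0, 0]
    - [0, 0, 0]
    - [0, 0, 0]
  twist: [0, 0, 0, 0, 0, 0, 0, 0, 0, 0]
  grip: [0, 0, 0, 0, 0, 0, 0, 0, 0, 0]

```text
t: 13.6
tool_pos: [0.4249, -0.1572, 0.0369]
tool_rot: [[0.136, 0.991, -0.005], [0.991, -0.136, -0.013], [-0.013, -0.004, -1.0]]
wrist_force: [-0.5, -0.1, 0.4]
opening: 0.0002
grip_force: 0.0
```

```bash
python3 -c "
from h import *
plan(.4252,-.159,.032)"
```

```text
t13.6 pos [ 424.9 -157.2   36.9] yaw 82.18 dp [-0.0165  0.006   0.0493] F [-0.5 -0.1  0.4] open 0.2 g 0.0 q7 -70
```

Emit:
drive_tool:
  dp:
    - [-0.016, 0, 0.01]
    - [0, 0, 0.01]
    - [0, 0, 0.01]
    - [0, 0, 0.01]
    - [0, 0, 0.006]
    - [0, 0, 0]
    - [0, 0, 0]
    - [0, 0, 0]
    - [0, 0, 0]
    - [0, 0, 0]
  twist: [0, 0, 0, 0, 0, 0, 0, 0, 0, 0]
  grip: [0, 0, 0, 0, 0, 0, 0, 0, 0, 0]

```text
t: 14.6
tool_pos: [0.4246, -0.159, 0.0325]
tool_rot: [[0.136, 0.991, -0.005], [0.991, -0.136, -0.013], [-0.014, -0.003, -1.0]]
wrist_force: [-0.1, -1.4, 6.1]
opening: 0.0002
grip_force: 3.1
```

Emit:
drive_tool:
  dp:
    - [0, 0, -0.02]
    - [0, 0, -0.05]
    - [0, 0, -0.1]
    - [0, 0, -0.2]
    - [0, 0, -0.3]
    - [0, 0.3, -0.3]
    - [0, 0.4, -0.2]
    - [0, 0.4, 0]
    - [0, 0.4, 0]
    - [0, 0, 0]
  twist: [0, 0, 0, 0, 0, 0, 0, 0, 0, 0]
  grip: [0, 0, 0, 50, 50, 50, 50, 50, 50, 50]

```text
t: 15.6
tool_pos: [0.5791, -0.1778, 0.149]
tool_rot: [[0.138, 0.99, 0.001], [0.99, -0.138, -0.011], [-0.01, 0.003, -1.0]]
wrist_force: [0.2, 0.8, -0.2]
opening: 0.0502
grip_force: 0.0
```

```bash
python3 -c "
from h import *
np.set_printoptions(precision=1,suppress=True)
plan(.425,-.159,.06)
d=grab('side','s6.png');t=grab('top','t6.png')
a=np.hstack([d['img'][130:280,160:320],t['img'][170:320,160:320]]);cv2.imwrite('pics/s6c.png',cv2.resize(a,None,fx=2.5,fy=2.5,interpolation=cv2.INTER_CUBIC))
"
```

```text
t15.6 pos [ 579.1 -177.8  149. ] yaw 82.07 dp [-0.  -1.6  0.9] F [ 0.2  0.8 -0.2] open 50.2 g 0.0 q7 -32
```

View pics/s6c.png

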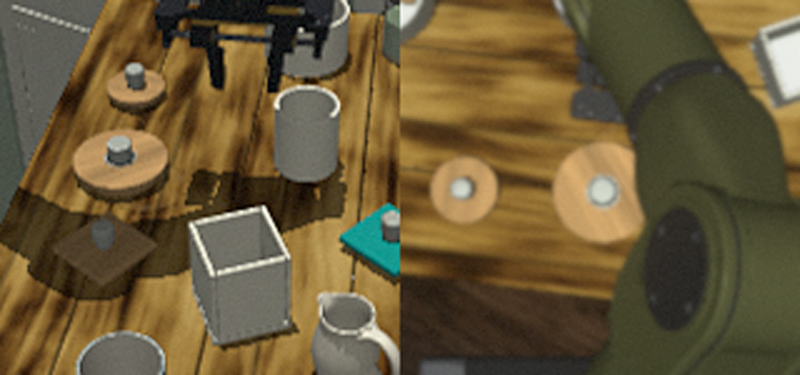

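The knob has sprung out (side half, knob at (119,150)). Measuring its centre again.

```bash
python3 -c "
from h import *
np.set_printoptions(precision=1,suppress=True)
for n,u,v in(('top',240,246),('side',208,188)):
  d=grab(n)
  for vm in(130,150):
    px,P=hull_on(d,d['img'],u,v,8,.047,vm,60); print(n,px.mean(0),cv2.minEnclosingCircle((P*1000).astype(np.float32)))
plan(.425,-.159,.085)
"
```

```text
top [239.6 246.5] ((424.510986328125, -158.87069702148438), 19.232128143310547)
top [239.6 246.5] ((424.510986328125, -158.87069702148438), 19.232128143310547)
side [207.  187.1] ((425.4276428222656, -161.67361450195312), 15.466869354248047)
side [207.2 187.1] ((425.4283447265625, -161.0473175048828), 14.892765045166016)
t15.8 pos [ 572.1 -177.5  148.1] yaw 82.24 dp [-0.  -1.5  0.6] F [-0.1  0.   0.3] open 49.9 g 0.0 q7 -32
```

Emit:
drive_tool:
  dp:
    - [-0.025, -0.296, 0]
    - [0, -0.296, 0]
    - [0, -0.296, 0.2]
    - [0, -0.296, 0.2]
    - [0, -0.296, 0.2]
    - [0, 0, 0]
    - [0, 0, 0]
    - [0, 0, 0]
    - [0, 0, 0]
    - [0, 0, 0]
  twist: [0, 0, 0, 0, 0, 0, 0, 0, 0, 0]
  grip: [60, 60, 60, 60, 60, 60, 60, 60, 60, 60]

```text
t: 16.8
tool_pos: [0.4276, -0.1609, 0.0896]
tool_rot: [[0.136, 0.991, -0.004], [0.991, -0.136, -0.012], [-0.013, -0.002, -1.0]]
wrist_force: [-1.2, -0.7, 0.8]
opening: 0.0601
grip_force: 0.0
```

```bash
python3 -c "
from h import *
plan(.425,-.1597,.034)"
```

```text
t16.8 pos [ 427.6 -160.9   89.6] yaw 82.17 dp [ 0.0156 -0.0264  0.5564] F [-1.2 -0.7  0.8] open 60.1 g 0.0 q7 -53
```

Emit:
drive_tool:
  dp:
    - [0.008, -0.013, 0.1]
    - [0.008, -0.013, 0.1]
    - [0, 0, 0.1]
    - [0, 0, 0.1]
    - [0, 0, 0.1]
    - [0, 0, 0.03]
    - [0, 0, 0.02]
    - [0, 0, 0]
    - [0, 0, 0]
    - [0, 0, 0]
  twist: [0, 0, 0, 0, 0, 0, 0, 0, 0, 0]
  grip: [60, 60, 60, 60, 60, 60, 60, 60, 60, 60]

```text
t: 17.8
tool_pos: [0.4241, -0.1597, 0.0346]
tool_rot: [[0.136, 0.991, -0.005], [0.991, -0.136, -0.013], [-0.013, -0.003, -1.0]]
wrist_force: [0.2, -0.6, 0.6]
opening: 0.06
grip_force: 0.0
```

```bash
python3 -c "
from h import *
plan(.425,-.1597,.034)"
```

```text
t17.8 pos [ 424.1 -159.7   34.6] yaw 82.17 dp [0.0014 0.0089 0.006 ] F [ 0.2 -0.6  0.6] open 60.0 g 0.0 q7 -70
```

Emit:
drive_tool:
  dp:
    - [0, 0, 0]
    - [0, 0, 0]
    - [0, 0, 0]
    - [0, 0, 0]
    - [0, 0, 0]
    - [0, 0, -0.1]
    - [0, 0, -0.2]
    - [0, 0, -0.3]
    - [0, 0, -0.4]
    - [0, 0, -0.4]
  twist: [0, 0, 0, 0, 0, 0, 0, 0, 0, 0]
  grip: [20, 20, 20, 20, 20, 20, 20, 20, 20, 20]

```text
t: 18.8
tool_pos: [0.4235, -0.1577, 0.1752]
tool_rot: [[0.136, 0.991, -0.008], [0.991, -0.136, -0.011], [-0.012, -0.006, -1.0]]
wrist_force: [0.8, -1.6, -3.0]
opening: 0.0292
grip_force: 30.0
```

```bash
python3 -c "
from h import *
plan(.657,.101,.16)"
```

```text
t18.8 pos [ 423.5 -157.7  175.2] yaw 82.20 dp [2.8812 1.9627 0.1043] F [ 0.8 -1.6 -3. ] open 29.2 g 30.0 q7 -39
```

Emit:
drive_tool:
  dp:
    - [0.25, 0.17, 0]
    - [0.35, 0.24, 0]
    - [0.35, 0.24, 0]
    - [0.35, 0.24, 0]
    - [0.35, 0.24, 0]
    - [0.35, 0.24, 0.0]
    - [0.35, 0.24, 0]
    - [0.33, 0.22, 0]
    - [0.2, 0.13, 0]
    - [0, 0, 0]
  twist: [0, 0, 0, 0, 0, 0, 0, 0, 0, 0]
  grip: [20, 20, 20, 20, 20, 20, 20, 20, 20, 20]

```text
t: 19.8
tool_pos: [0.6586, 0.1055, 0.169]
tool_rot: [[0.132, 0.991, -0.005], [0.991, -0.132, -0.009], [-0.009, -0.004, -1.0]]
wrist_force: [0.2, 1.0, -1.7]
opening: 0.0289
grip_force: 30.0
```

Emit:
drive_tool:
  dp:
    - [0, 0, 0]
    - [0, 0, 0]
    - [0, 0, 0]
    - [0, 0, 0]
    - [0, 0, 0]
    - [0, 0, 0]
    - [0, 0, 0]
    - [0, 0, 0]
    - [0, 0, 0]
    - [0, 0, 0]
  twist: [0, 0, 0, 0, 0, 0, 0, 0, 0, 0]
  grip: [20, 20, 20, 20, 20, 20, 20, 20, 20, 20]

```text
t: 20.8
tool_pos: [0.658, 0.1009, 0.1698]
tool_rot: [[0.136, 0.991, -0.005], [0.991, -0.136, -0.012], [-0.013, -0.004, -1.0]]
wrist_force: [0.1, 0.7, -2.2]
opening: 0.0293
grip_force: 30.0
```

```bash
python3 -c "
from h import *
plan(.657,.101,.13)"
```

```text
t20.8 pos [658.  100.9 169.8] yaw 82.20 dp [ 0.0052 -0.0082  0.3976] F [ 0.1  0.7 -2.2] open 29.3 g 30.0 q7 -50
```

Emit:
drive_tool:
  dp:
    - [0.004, -0.01, 0.1]
    - [0, 0, 0.1]
    - [0, 0, 0.1]
    - [0, 0, 0.1]
    - [0, 0, 0.08]
    - [0, 0, 0.03]
    - [0, 0, 0]
    - [0, 0, 0]
    - [0, 0, 0]
    - [0, 0, 0]
  twist: [0, 0, 0, 0, 0, 0, 0, 0, 0, 0]
  grip: [20, 20, 20, 20, 20, 20, 20, 20, 20, 20]

```text
t: 21.8
tool_pos: [0.657, 0.1008, 0.1193]
tool_rot: [[0.136, 0.991, -0.005], [0.991, -0.136, -0.012], [-0.013, -0.003, -1.0]]
wrist_force: [0.1, -0.5, -1.7]
opening: 0.0293
grip_force: 30.0
```

```bash
python3 -c "
from h import *
plan(.657,.1007,.11)
d=grab('side','s7.png');t=grab('top','t7.png')
a=np.hstack([d['img'][90:190,220:340],t['img'][110:210,80:200]]);cv2.imwrite('pics/s7c.png',cv2.resize(a,None,fx=3.3,fy=3.3,interpolation=cv2.INTER_CUBIC))
"
```

```text
t21.8 pos [657.  100.8 119.3] yaw 82.18 dp [0.0003 0.     0.0926] F [ 0.1 -0.5 -1.7] open 29.3 g 30.0 q7 -52
```

View pics/s7c.png

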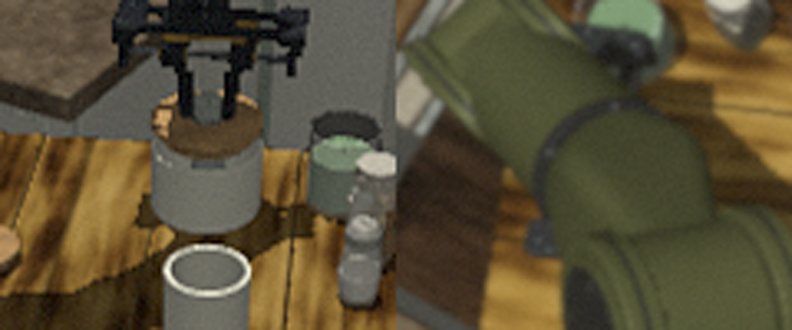

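The lid edges line up with the canister's in the side view (151–264 against 151–263). Lowering it in.

Emit:
drive_tool:
  dp:
    - [0, 0, 0.03]
    - [0, 0, 0.03]
    - [0, 0, 0.03]
    - [0, 0, 0.03]
    - [0, 0, 0.03]
    - [0, 0, 0.03]
    - [0, 0, 0.02]
    - [0, 0, 0]
    - [0, 0, 0]
    - [0, 0, 0]
  twist: [0, 0, 0, 0, 0, 0, 0, 0, 0, 0]
  grip: [20, 20, 20, 20, 20, 20, 20, 20, 20, 20]

```text
t: 22.9
tool_pos: [0.6567, 0.1005, 0.0989]
tool_rot: [[0.136, 0.991, -0.005], [0.991, -0.136, -0.012], [-0.013, -0.003, -1.0]]
wrist_force: [0.6, -0.0, -1.8]
opening: 0.0293
grip_force: 30.0
```

Emit:
drive_tool:
  dp:
    - [0, 0, 0.008]
    - [0, 0, 0]
    - [0, 0, 0]
    - [0, 0, 0]
    - [0, 0, 0]
    - [0, 0, -0.05]
    - [0, 0, -0.15]
    - [0, 0, -0.3]
    - [0, 0, -0.3]
    - [0, 0, 0]
  twist: [0, 0, 0, 0, 0, 0, 0, 0, 0, 0]
  grip: [20, 50, 50, 50, 50, 50, 50, 50, 50, 50]

```text
t: 23.9
tool_pos: [0.6599, 0.1033, 0.1839]
tool_rot: [[0.136, 0.991, 0.004], [0.991, -0.136, -0.009], [-0.008, 0.005, -1.0]]
wrist_force: [0.5, -0.1, 0.3]
opening: 0.0502
grip_force: 0.0
```

```bash
python3 -c "
from h import *
plan(.4289,.0012,.11)"
```

```text
t23.9 pos [659.9 103.3 183.9] yaw 82.17 dp [-1.3202 -2.1532  0.7397] F [ 0.5 -0.1  0.3] open 50.2 g 0.0 q7 -50
```

Emit:
drive_tool:
  dp:
    - [-0.189, -0.308, 0]
    - [-0.189, -0.308, 0]
    - [-0.189, -0.308, 0]
    - [-0.189, -0.308, 0.1]
    - [-0.189, -0.308, 0.2]
    - [-0.189, -0.308, 0.2]
    - [-0.187, -0.306, 0.2]
    - [0, 0, 0]
    - [0, 0, 0]
    - [0, 0, 0]
  twist: [0, 0, 0, 0, 0, 0, 0, 0, 0, 0]
  grip: [60, 60, 60, 60, 60, 60, 60, 60, 60, 60]

```text
t: 24.9
tool_pos: [0.4273, 0.0, 0.111]
tool_rot: [[0.136, 0.991, -0.002], [0.991, -0.136, -0.011], [-0.011, -0.001, -1.0]]
wrist_force: [-0.0, 0.3, 0.6]
opening: 0.06
grip_force: 0.0
```

```bash
python3 -c "
from h import *
np.set_printoptions(precision=1,suppress=True)
d=grab('side')
# is wide lid seated: plate hull ellipse on z=.088
h=cv2.cvtColor(d['img'],cv2.COLOR_BGR2HSV)
plan(.4289,.0012,.031)
cv2.imwrite('pics/s8c.png',cv2.resize(d['img'][100:220,170:330],None,fx=4,fy=4,interpolation=cv2.INTER_CUBIC))"
```

```text
t24.9 pos [427.4   0.1 111. ] yaw 82.20 dp [0.  0.  0.8] F [ 0.8 -0.3 -0.2] open 59.7 g 0.0 q7 -73
```

View pics/s8c.png

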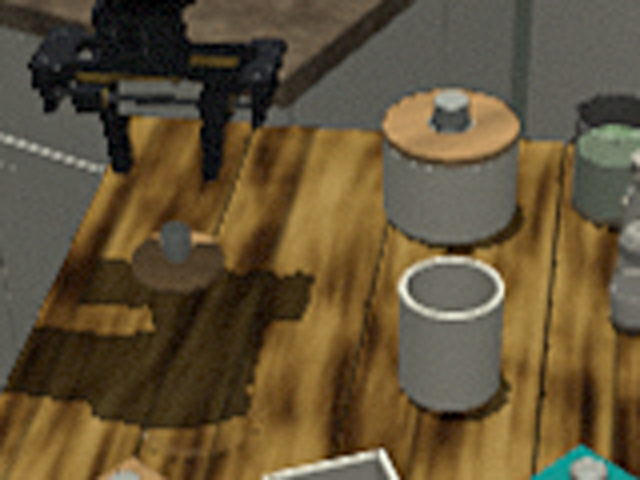

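The wide lid is seated level. Descending on the small lid.

Emit:
drive_tool:
  dp:
    - [0.011, 0.007, 0.1]
    - [0.011, 0.007, 0.1]
    - [0, 0, 0.1]
    - [0, 0, 0.1]
    - [0, 0, 0.1]
    - [0, 0, 0.1]
    - [0, 0, 0.1]
    - [0, 0, 0.08]
    - [0, 0, 0.015]
    - [0, 0, 0]
  twist: [0, 0, 0, 0, 0, 0, 0, 0, 0, 0]
  grip: [60, 60, 60, 60, 60, 60, 60, 60, 60, 60]

```text
t: 25.95
tool_pos: [0.4274, 0.0002, 0.0348]
tool_rot: [[0.136, 0.991, -0.005], [0.991, -0.136, -0.012], [-0.013, -0.003, -1.0]]
wrist_force: [0.2, -0.4, -0.2]
opening: 0.0603
grip_force: 0.0
```

```bash
python3 -c "
from h import *
plan(.4289,.0012,.031)"
```

```text
t25.9 pos [4.274e+02 2.000e-01 3.480e+01] yaw 82.16 dp [0.0129 0.0138 0.038 ] F [ 0.2 -0.4 -0.2] open 60.3 g 0.0 q7 -114
```

Emit:
drive_tool:
  dp:
    - [0.01, 0.01, 0.02]
    - [0, 0, 0.012]
    - [0, 0, 0]
    - [0, 0, 0]
    - [0, 0, 0]
    - [0, 0, 0]
    - [0, 0, 0]
    - [0, 0, 0]
    - [0, 0, -0.05]
    - [0, 0, -0.1]
  twist: [0, 0, 0, 0, 0, 0, 0, 0, 0, 0]
  grip: [60, 60, 15, 15, 15, 15, 15, 15, 15, 15]

```text
t: 26.95
tool_pos: [0.4271, 0.0005, 0.0463]
tool_rot: [[0.136, 0.991, -0.008], [0.991, -0.136, -0.013], [-0.014, -0.006, -1.0]]
wrist_force: [-1.2, 0.5, -1.7]
opening: 0.0243
grip_force: 30.0
```

Emit:
drive_tool:
  dp:
    - [0, 0, -0.1]
    - [0, 0, -0.15]
    - [0, 0, -0.2]
    - [0, 0, -0.2]
    - [0, 0, -0.2]
    - [0, 0, -0.2]
    - [0, 0, -0.2]
    - [0, 0, -0.1]
    - [0, 0, 0]
    - [0, 0, 0]
  twist: [0, 0, 0, 0, 0, 0, 0, 0, 0, 0]
  grip: [15, 15, 15, 15, 15, 15, 15, 15, 15, 15]

```text
t: 27.95
tool_pos: [0.4283, 0.0019, 0.1771]
tool_rot: [[0.136, 0.991, -0.006], [0.991, -0.136, -0.015], [-0.016, -0.004, -1.0]]
wrist_force: [-0.2, -0.5, -0.9]
opening: 0.0243
grip_force: 30.0
```

```bash
python3 -c "
from h import *
plan(.6507,-.1425,.17)"
```

```text
t27.9 pos [428.3   1.9 177.1] yaw 82.17 dp [-1.1263  2.4003  0.0798] F [-0.2 -0.5 -0.9] open 24.3 g 30.0 q7 -61
```

Emit:
drive_tool:
  dp:
    - [-0.1, 0.2, 0]
    - [-0.16, 0.34, 0]
    - [-0.16, 0.34, 0]
    - [-0.16, 0.34, 0]
    - [-0.16, 0.34, 0]
    - [-0.16, 0.34, 0]
    - [-0.16, 0.34, 0]
    - [-0.073, 0.153, 0]
    - [0, 0, 0]
    - [0, 0, 0]
  twist: [0, 0, 0, 0, 0, 0, 0, 0, 0, 0]
  grip: [15, 15, 15, 15, 15, 15, 15, 15, 15, 15]

```text
t: 28.95
tool_pos: [0.649, -0.1418, 0.1767]
tool_rot: [[0.135, 0.991, -0.009], [0.991, -0.135, -0.014], [-0.015, -0.007, -1.0]]
wrist_force: [-0.5, 0.6, -1.5]
opening: 0.0243
grip_force: 30.0
```

Emit:
drive_tool:
  dp:
    - [0, 0, 0]
    - [0, 0, 0]
    - [0, 0, 0]
    - [0, 0, 0.05]
    - [0, 0, 0.1]
    - [0, 0, 0.1]
    - [0, 0, 0.1]
    - [0, 0, 0]
    - [0, 0, 0]
    - [0, 0, 0]
  twist: [0, 0, 0, 0, 0, 0, 0, 0, 0, 0]
  grip: [15, 15, 15, 15, 15, 15, 15, 15, 15, 15]

```text
t: 29.95
tool_pos: [0.6504, -0.1429, 0.1436]
tool_rot: [[0.136, 0.991, -0.005], [0.991, -0.136, -0.015], [-0.015, -0.003, -1.0]]
wrist_force: [-0.4, 0.1, -1.1]
opening: 0.0246
grip_force: 30.0
```

```bash
python3 -c "
from h import *
plan(.6499,-.1428,.129)"
```

```text
t29.9 pos [ 650.4 -142.9  143.6] yaw 82.19 dp [ 0.0029 -0.0051  0.1463] F [-0.4  0.1 -1.1] open 24.6 g 30.0 q7 -32
```

Emit:
drive_tool:
  dp:
    - [0.003, -0.005, 0.05]
    - [0, 0, 0.05]
    - [0, 0, 0.04]
    - [0, 0, 0.03]
    - [0, 0, 0.03]
    - [0, 0, 0.03]
    - [0, 0, 0.03]
    - [0, 0, 0.02]
    - [0, 0, 0]
    - [0, 0, 0]
  twist: [0, 0, 0, 0, 0, 0, 0, 0, 0, 0]
  grip: [15, 15, 15, 15, 15, 15, 15, 15, 15, 15]

```text
t: 30.95
tool_pos: [0.6495, -0.1431, 0.1154]
tool_rot: [[0.136, 0.991, -0.005], [0.991, -0.136, -0.015], [-0.015, -0.003, -1.0]]
wrist_force: [-1.1, 1.1, -1.1]
opening: 0.0242
grip_force: 30.0
```

Emit:
drive_tool:
  dp:
    - [0, 0, 0.01]
    - [0, 0, 0]
    - [0, 0, 0]
    - [0, 0, 0]
    - [0, 0, 0]
    - [0, 0, 0]
    - [0, 0, 0]
    - [0, 0, 0]
    - [0, 0, 0]
    - [0, 0, 0]
  twist: [0, 0, 0, 0, 0, 0, 0, 0, 0, 0]
  grip: [15, 15, 15, 15, 15, 15, 15, 15, 15, 15]

```text
t: 31.95
tool_pos: [0.6495, -0.1431, 0.1143]
tool_rot: [[0.136, 0.991, -0.005], [0.991, -0.136, -0.015], [-0.015, -0.003, -1.0]]
wrist_force: [-0.4, -0.3, -1.1]
opening: 0.0247
grip_force: 30.0
```

Emit:
drive_tool:
  dp:
    - [0, 0, 0.005]
    - [0, 0, 0]
    - [0, 0, 0]
    - [0, 0, 0]
    - [0, 0, 0]
    - [0, 0, -0.05]
    - [0, 0, -0.15]
    - [0, 0, -0.3]
    - [0, 0, -0.2]
    - [0, 0, 0]
  twist: [0, 0, 0, 0, 0, 0, 0, 0, 0, 0]
  grip: [15, 50, 50, 50, 50, 50, 50, 50, 50, 50]

```text
t: 32.95
tool_pos: [0.6523, -0.1415, 0.1884]
tool_rot: [[0.136, 0.991, 0.002], [0.991, -0.136, -0.015], [-0.014, 0.004, -1.0]]
wrist_force: [-0.1, 0.3, 0.2]
opening: 0.0498
grip_force: 0.0
```

```bash
python3 -c "
from h import *
plan(.4225,-.3102,.11)"
```

```text
t33.0 pos [ 652.3 -141.5  188.4] yaw 82.17 dp [-1.9726 -2.0505  0.8044] F [-0.1  0.3  0.2] open 49.8 g 0.0 q7 -30
```

Emit:
drive_tool:
  dp:
    - [-0.247, -0.256, 0]
    - [-0.247, -0.256, 0]
    - [-0.247, -0.256, 0]
    - [-0.247, -0.256, 0]
    - [-0.247, -0.256, 0.1]
    - [-0.247, -0.256, 0.2]
    - [-0.247, -0.256, 0.25]
    - [-0.244, -0.256, 0.2]
    - [0, 0, 0]
    - [0, 0, 0]
  twist: [0, 0, 0, 0, 0, 0, 0, 0, 0, 0]
  grip: [60, 60, 60, 60, 60, 60, 60, 60, 60, 60]

```text
t: 33.95
tool_pos: [0.419, -0.3112, 0.1122]
tool_rot: [[0.137, 0.99, -0.006], [0.99, -0.138, -0.014], [-0.015, -0.004, -1.0]]
wrist_force: [0.8, 0.2, 0.1]
opening: 0.0601
grip_force: 0.0
```

```bash
python3 -c "
from h import *
plan(.4225,-.3102,.032)
d=grab('side')
cv2.imwrite('pics/s9c.png',cv2.resize(d['img'][120:280,160:360],None,fx=3.5,fy=3.5,interpolation=cv2.INTER_CUBIC))"
```

```text
t34.0 pos [ 419.  -311.2  112.2] yaw 82.10 dp [0.0262 0.0364 0.8016] F [0.8 0.2 0.1] open 60.1 g 0.0 q7 -25
```

View pics/s9c.png

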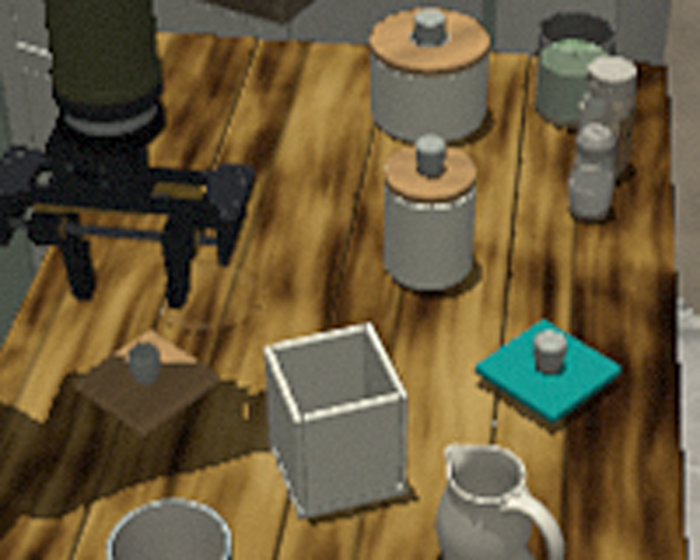

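Both round lids are seated. I'll turn the gripper now so its body clears the square canister at the pick.

Emit:
drive_tool:
  dp:
    - [0.013, 0.018, 0]
    - [0.013, 0.018, 0]
    - [0, 0, 0]
    - [0, 0, 0]
    - [0, 0, 0]
    - [0, 0, 0]
    - [0, 0, 0]
    - [0, 0, 0.1]
    - [0, 0, 0.1]
    - [0, 0, 0]
  twist: [0, 0, -0.08, -0.08, -0.08, -0.076, 0, 0, 0, 0]
  grip: [60, 60, 60, 60, 60, 60, 60, 60, 60, 60]

```text
t: 35.0
tool_pos: [0.4227, -0.3086, 0.0909]
tool_rot: [[-0.352, 0.936, -0.008], [0.936, 0.352, -0.014], [-0.01, -0.013, -1.0]]
wrist_force: [-0.3, -0.3, 0.3]
opening: 0.0602
grip_force: 0.0
```

```bash
python3 -c "
from h import *
plan(.4225,-.3102,.032,110.5)"
```

```text
t35.0 pos [ 422.7 -308.6   90.9] yaw 110.60 dp [-8.000e-03  2.000e-04  5.895e-01] F [-0.3 -0.3  0.3] open 60.2 g 0.0 q7 -4
  yaw 110.5 twist total 0.0011
  yaw 290.5 twist total -1.9989
  yaw -69.5 twist total 2.0011
```

Emit:
drive_tool:
  dp:
    - [-0.008, 0, 0.1]
    - [0, 0, 0.1]
    - [0, 0, 0.1]
    - [0, 0, 0.1]
    - [0, 0, 0.08]
    - [0, 0, 0.06]
    - [0, 0, 0.04]
    - [0, 0, 0.008]
    - [0, 0, 0]
    - [0, 0, 0]
  twist: [0, 0, 0, 0, 0, 0, 0, 0, 0, 0]
  grip: [60, 60, 60, 60, 60, 60, 60, 60, 60, 60]

```text
t: 36.0
tool_pos: [0.4238, -0.3107, 0.034]
tool_rot: [[-0.352, 0.936, -0.005], [0.936, 0.352, -0.015], [-0.012, -0.01, -1.0]]
wrist_force: [0.5, 0.1, 1.0]
opening: 0.0601
grip_force: 0.0
```

```bash
python3 -c "
from h import *
plan(.4225,-.3102,.032,110.5)"
```

```text
t36.0 pos [ 423.8 -310.7   34. ] yaw 110.63 dp [ 0.0096 -0.0099  0.0204] F [0.5 0.1 1. ] open 60.1 g 0.0 q7 -11
  yaw 110.5 twist total 0.0015
  yaw 290.5 twist total -1.9985
  yaw -69.5 twist total 2.0015
```

Emit:
drive_tool:
  dp:
    - [0.008, -0.01, 0.018]
    - [0, 0, 0]
    - [0, 0, 0]
    - [0, 0, 0]
    - [0, 0, 0]
    - [0, 0, 0]
    - [0, 0, 0]
    - [0, 0, 0]
    - [0, 0, -0.05]
    - [0, 0, -0.1]
  twist: [0, 0, 0, 0, 0, 0, 0, 0, 0, 0]
  grip: [60, 15, 15, 15, 15, 15, 15, 15, 15, 15]

```text
t: 37.0
tool_pos: [0.4218, -0.3099, 0.0469]
tool_rot: [[-0.352, 0.936, -0.007], [0.936, 0.352, -0.014], [-0.011, -0.012, -1.0]]
wrist_force: [-0.5, 0.6, -1.8]
opening: 0.0245
grip_force: 30.0
```

Emit:
drive_tool:
  dp:
    - [0, 0, -0.1]
    - [0, 0, -0.2]
    - [0, 0, -0.3]
    - [0, 0, -0.3]
    - [0, 0, -0.3]
    - [0, 0, -0.2]
    - [0, 0, 0]
    - [0, 0, 0]
    - [0, 0, 0]
    - [0, 0, 0]
  twist: [0, 0, 0, 0, 0, 0, 0.08, 0.08, 0.08, 0.076]
  grip: [15, 15, 15, 15, 15, 15, 15, 15, 15, 15]

```text
t: 38.0
tool_pos: [0.4229, -0.3077, 0.1879]
tool_rot: [[0.141, 0.99, -0.005], [0.99, -0.141, -0.015], [-0.016, -0.003, -1.0]]
wrist_force: [-0.2, -1.2, -2.1]
opening: 0.0245
grip_force: 30.0
```

```bash
python3 -c "
from h import *
plan(.5738,-.3885,.19,82.1)"
```

```text
t38.0 pos [ 422.9 -307.7  187.9] yaw 81.92 dp [-0.5878  1.6072 -0.0165] F [-0.2 -1.2 -2.1] open 24.5 g 30.0 q7 -18
  yaw 82.1 twist total -0.0020
  yaw 262.1 twist total -2.0020
  yaw -97.9 twist total 1.9980
```

Emit:
drive_tool:
  dp:
    - [-0.1, 0.27, 0]
    - [-0.1, 0.27, 0]
    - [-0.1, 0.27, 0]
    - [-0.1, 0.27, 0]
    - [-0.1, 0.27, 0]
    - [-0.09, 0.257, 0]
    - [0, 0, 0]
    - [0, 0, 0.1]
    - [0, 0, 0.1]
    - [0, 0, 0]
  twist: [-0.002, 0, 0, 0, 0, 0, 0, 0, 0, 0]
  grip: [15, 15, 15, 15, 15, 15, 15, 15, 15, 15]

```text
t: 39.0
tool_pos: [0.572, -0.3876, 0.1651]
tool_rot: [[0.132, 0.991, -0.01], [0.991, -0.132, -0.013], [-0.015, -0.008, -1.0]]
wrist_force: [-0.3, 0.1, -1.6]
opening: 0.0248
grip_force: 30.0
```

```bash
python3 -c "
from h import *
np.set_printoptions(precision=1,suppress=True)
d=grab('side','s10.png'); im=cv2.imread('pics/side0.png')
h=cv2.cvtColor(im,cv2.COLOR_BGR2HSV)
i=cv2.resize(im[205:265,230:285],None,fx=4,fy=4,interpolation=cv2.INTER_CUBIC);hh=cv2.cvtColor(i,cv2.COLOR_BGR2HSV)
for vm in(150,165,180):
  m=((hh[...,2]>vm)&(hh[...,1]<70)).astype(np.uint8)
  k=max(cv2.findContours(m,0,1)[0],key=cv2.contourArea)[:,0]
  P=np.array([onz(d,(u+.5)/4-.5+230,(v+.5)/4-.5+205,.1)[:2] for u,v in cv2.convexHull(k)[:,0]])*1000
  print(cv2.minAreaRect(P.astype(np.float32)))
plan(.5738,-.3885,.122,82.1)
cv2.imwrite('pics/s10c.png',cv2.resize(d['img'][150:280,190:330],None,fx=4.5,fy=4.5,interpolation=cv2.INTER_CUBIC))"
```

```text
((574.4097900390625, -389.7880859375), (84.29147338867188, 85.72274017333984), 18.57510757446289)
((601.9122314453125, -399.61407470703125), (111.75324249267578, 56.810462951660156), 66.06584167480469)
((601.771240234375, -399.7281188964844), (110.57254028320312, 55.89167404174805), 65.83876037597656)
t39.0 pos [ 572.7 -387.8  166. ] yaw 82.40 dp [0.  0.  0.4] F [ 0.2  0.2 -1.5] open 24.7 g 30.0 q7 -7
  yaw 82.1 twist total 0.0034
  yaw 262.1 twist total -1.9966
  yaw -97.9 twist total 2.0034
```

View pics/s10c.png

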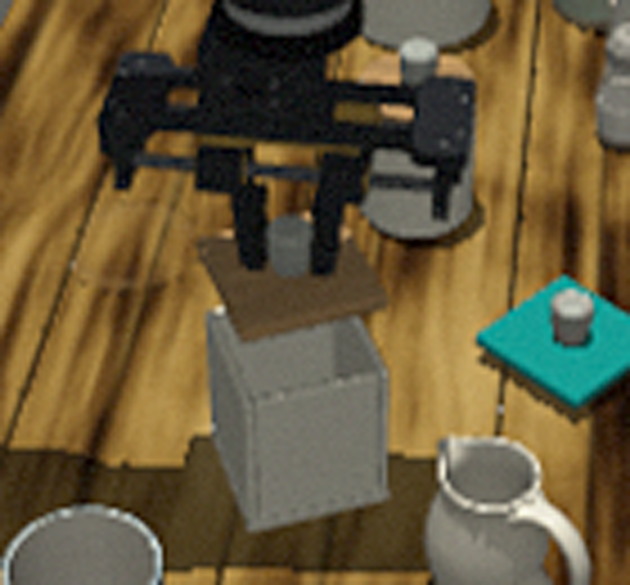

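Emit:
drive_tool:
  dp:
    - [0.002, 0.01, 0.1]
    - [0, 0, 0.1]
    - [0, 0, 0.05]
    - [0, 0, 0.05]
    - [0, 0, 0]
    - [0, 0, 0]
    - [0, 0, 0]
    - [0, 0, 0]
    - [0, 0, 0]
    - [0, 0, 0]
  twist: [0, 0, 0, 0, 0, 0, 0, 0, 0, 0]
  grip: [15, 15, 15, 15, 15, 15, 15, 15, 15, 15]

```text
t: 40.05
tool_pos: [0.5754, -0.3886, 0.1375]
tool_rot: [[0.133, 0.991, -0.005], [0.991, -0.133, -0.015], [-0.016, -0.003, -1.0]]
wrist_force: [0.1, 0.6, -1.3]
opening: 0.0248
grip_force: 30.0
```

```bash
python3 -c "
from h import *
plan(.5739,-.3882,.122,82.1)"
```

```text
t40.0 pos [ 575.4 -388.6  137.5] yaw 82.37 dp [ 0.0041 -0.0147  0.1547] F [ 0.1  0.6 -1.3] open 24.8 g 30.0 q7 -8
  yaw 82.1 twist total 0.0030
  yaw 262.1 twist total -1.9970
  yaw -97.9 twist total 2.0030
```

Emit:
drive_tool:
  dp:
    - [0.004, -0.014, 0]
    - [0, 0, 0.02]
    - [0, 0, 0.02]
    - [0, 0, 0.02]
    - [0, 0, 0.02]
    - [0, 0, 0.02]
    - [0, 0, 0.02]
    - [0, 0, 0.02]
    - [0, 0, 0]
    - [0, 0, 0]
  twist: [0.003, 0, 0, 0, 0, 0, 0, 0, 0, 0]
  grip: [15, 15, 15, 15, 15, 15, 15, 15, 15, 15]

```text
t: 41.05
tool_pos: [0.5739, -0.3882, 0.1232]
tool_rot: [[0.137, 0.991, -0.005], [0.99, -0.137, -0.015], [-0.015, -0.003, -1.0]]
wrist_force: [-0.8, -0.6, -1.2]
opening: 0.0246
grip_force: 30.0
```

Inserted without contact. Release, rise and move clear.

Emit:
drive_tool:
  dp:
    - [0, 0, 0.006]
    - [0, 0, 0]
    - [0, 0, 0]
    - [0, 0, 0]
    - [0, 0, 0]
    - [0, 0, -0.05]
    - [0, 0, -0.15]
    - [0, 0, -0.3]
    - [0, 0, -0.3]
    - [0, 0, -0.2]
  twist: [0, 0, 0, 0, 0, 0, 0, 0, 0, 0]
  grip: [15, 50, 50, 50, 50, 50, 50, 50, 50, 50]

```text
t: 42.05
tool_pos: [0.5756, -0.3866, 0.2266]
tool_rot: [[0.137, 0.991, -0.001], [0.99, -0.137, -0.016], [-0.016, 0.001, -1.0]]
wrist_force: [0.4, 0.1, 0.5]
opening: 0.0502
grip_force: 0.0
```

Emit:
drive_tool:
  dp:
    - [0, -0.3, 0]
    - [0, -0.3, 0]
    - [0, -0.3, 0]
    - [0, -0.3, 0]
    - [0, -0.3, 0]
    - [0, 0, 0]
    - [0, 0, 0]
    - [0, 0, 0]
    - [0, 0, 0]
    - [0, 0, 0]
  twist: [0, 0, 0, 0, 0, 0, 0, 0, 0, 0]
  grip: [50, 50, 50, 50, 50, 50, 50, 50, 50, 50]

```text
t: 43.05
tool_pos: [0.4268, -0.3658, 0.2232]
tool_rot: [[0.137, 0.991, -0.005], [0.99, -0.137, -0.015], [-0.015, -0.003, -1.0]]
wrist_force: [0.7, -0.1, -0.9]
opening: 0.0502
grip_force: 0.0
```

```bash
python3 -c "
from h import *
d=grab('side')
plan(.5,-.3,.2)
cv2.imwrite('pics/s11c.png',cv2.resize(d['img'][110:310,160:360],None,fx=3,fy=3,interpolation=cv2.INTER_CUBIC))"
```

```text
t43.1 pos [ 426.6 -365.8  223.1] yaw 82.14 dp [0.7561 0.6377 0.2179] F [-0.4 -0.1 -0.1] open 50.2 g 0.0 q7 -8
```

View pics/s11c.png

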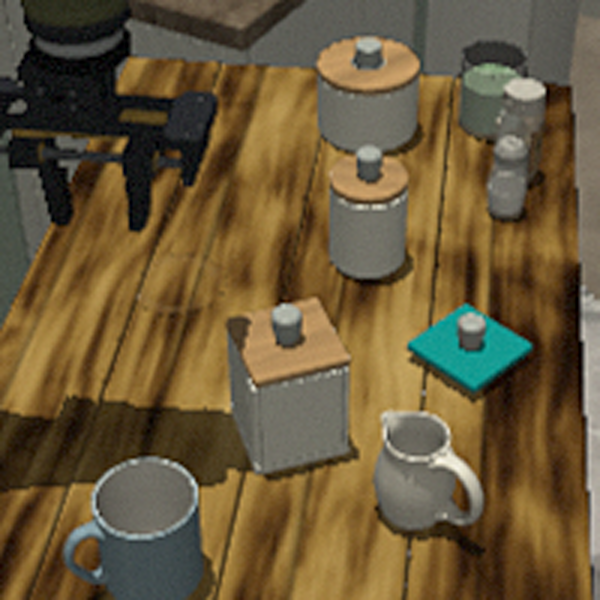

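All three lids are seated flat, the mug is undisturbed and the gripper is clear. Handing in.

```bash
python3 -c "
from cell import ticket
print(ticket.sign_off())"
```

```text
the job is handed in; nothing more can be done
None
```

I put the scoop in the wide canister, closed all three canisters with their own lids and handed the job in at about 43 s; the last picture shows the lids flat on the rims and the blue mug untouched.

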